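Move a bent steel tube from its storage tray to the assembly cradle

ROBOT

A 6-joint arm with a two-finger parallel gripper is mounted at the origin on a cart in front of the work surface, level with it; the furniture and walls round the work are solid. World frame = base frame: x ahead of the robot, y to its left, z up, the work surface at z = 0. Lengths are in m, angles in degrees, forces in N, time in s.
With the tool pointing down it reaches from about 0.275 to 0.975 m from the base axis. Payload 8.4 kg.
Tool frame: the origin (TCP) lies on the mounting face of the last link; the fingertips stand 190 mm ahead of it and the grasp point (between the pads) lies robot.grasp_offset ahead of it (robot.grasp_offset is the distance from the TCP to the grasp point, in m); z points along the fingers, y is the line along which they close (so a half turn about z gives the same grasp; the last joint's range is limited). The gripper opens to 92 mm and grips with 3 to 60 N. Pads are 20 mm wide; open, the fingers measure 128 mm over their backs; the gripper's body (75 mm by 189 mm) begins 69 mm behind the grasp point.
Start: joints at [68.904, 20.225, 93.587, -0, 66.188, -0.138], TCP at [0.224, 0.584, 0.405] pointing down, gripper open.
Joint ranges: [-150.9, 150.9], [-52.94, 120.26], [3.33, 152.33], [-74.26, 254.26], [0, 154.13], [-172.89, 172.89]. Speed limits (degrees/s): [127.2, 127.2, 159.86, 180, 180, 180].

INTERFACE

Orientations are given as [roll, pitch, yaw] about the fixed x, y, z axes, in that order (R = Rz(yaw) Ry(pitch) Rx(roll)).
In Python, from cell import robot gives the robot as it stands.
- The arm moves only by the tool move_arm, never from a script. Its arguments are lists of equal length, an entry for each row: "translation": the shift along the world's x, y, z in m, a list of three; "twist": the turn, a rotation vector about the world's x, y, z in degrees, a list of three; "jaw": the gripper's target within -1 to 1 (fully open at 1, half-way at 0, shut at -1). In form: {"translation": [[dx, dy, dz], ...], "twist": [[ax, ay, az], ...], "jaw": [jaw, ...]}. A call has 1 to 12 rows; each row shifts and turns the commanded pose from where the row before left it; what a row does not reach is not made up. A row lasts 1/12 s, in which the tool goes at most 41.7 mm and 7.16 degrees, less where a joint would pass 70% of its speed; a pose out of reach is approached as far as the arm can. A call with a gripper value outside its range is refused whole. The fingers move at their own pace and stop on an object; "force" is the grip in N (left out, the last holds). Time passes only in rows, so rows that do not move let the fingers close. It gives the time, the measured TCP pose, the force, the opening and the grip force at its end, in the units of the state.
- robot.sense(): the state, without advancing time (a new reading comes with each control period).
- robot.snapshot(name): name is "scene" or "top" or "wrist"; returns a dict with "image" (420x560x3 uint8, blue, green, red), "camera_matrix" (3x3 intrinsics, pixels), "k1" (the pictures are not rectified: a ray, as slopes to the right and down, at radius r is drawn at 1 + k1 r^2 times it, then the intrinsics apply), "camera_from_world" (4x4, takes a point from world to camera coordinates); the wrist camera has in their place "T_tool_cam" (4x4, takes a point from camera to tool coordinates, whose origin is the TCP and whose axes are the flange's). Camera axes: x right, y up, looking along -z (the intrinsics and any distortion apply to the point x, -y, -z); pixel columns grow to the right and rows downward; lengths in m; the calibration is good to about 2 mm. A picture is of the moment at which its call begins: read the wrist's pose just before it. There is no depth.
- robot.hand_in(): hands the job in; it is judged then, once.
The state is a dict: "time": time; "qpos": joint angles; "dq": joint speeds; "effort": joint torques, N m; "tcp_pos": TCP position; "tcp_rot": TCP orientation; "ft_force": force on the tool from outside, world axes, zero at the start; "ft_torque": the same for the moment, N m; "finger_gap": opening from 0.0 (shut) to 1.0 (fully open); "grasp_force": force on a finger pad.
Only numpy, scipy, OpenCV 4.12 (cv2) and the standard library are available. Lean on these libraries where they do the work, as an engineer would, in place of code of your own. Each camera call takes 0.05 s, during which the arm holds its last target. There are 200 camera calls.

TASK

Lift the bent steel tube out of its storage tray (only the square block near one end can be gripped there), lay it on the bare bench and let go of it. Then take it again by its bare tube, turn it to suit the cradle and lay it in, the block fully down between the two cheeks and the plain end fully down in the V notch. Do not drop the tube, and leave the other things on the bench where they are.

Things in the scene. Friction and masses are not known exactly. Their poses are not given: they have to be found in the camera images.
- tube: Z-shaped steel tube, 10 mm thick, 0.1 kg, in mm: origin on its axis at mid-slant, z square to the bends' plane (up). The axis runs from tip (-115, 30) to (-45, 30), slants to (45, -30), then to the plain tip (115, -30). Square block 24 (x) x 18 x 18 round it at (-88, 30). Mass centre about (-25, 9): grip the slant near (-15, 10). On the bench, block axis 9 up, plain tip 5 up
- tube_block (a point): centre of the square block on the tube, axes as the tube's
- tube_tip (a point): the plain end's tip, on the tube's axis, axes as the tube's
- tray: Fixed black plastic tray, 264 (x) x 112 mm, left or right on the bench; origin: centre of underside. The tube starts in it, axes as the tray's, origin 15 mm higher. Base 6 mm thick. A channel (walls 10 mm thick, tops 23 mm up, 2.5 mm play) hides slant and plain end, tube top 3 mm below the walls. No walls beside the block (x -117 to -67); block top 24 mm up
- cradle: Fixed aluminium cradle on the other side of the bench from the tray; base plate 250 (x) x 100 x 8 mm; origin at the centre of its underside, z up. Carries a saddle for the block and a V notch for the plain end. When the tube is home its axes lie along the cradle's and its origin is 55 mm above the cradle's
- cradle_saddle (a point): where the block's centre rests in the saddle: (-88, 30, 55) mm in the cradle's frame and axes. Saddle 40 mm long in x, floor 9 mm below this point; two cheeks leave a slot 24 mm wide (y), flaring at 45 degrees from 10 to 18 mm above this point (no room for fingers beside the block); about 60 mm wide outside
- cradle_notch (a point): where the tube's axis rests in the V notch: (88, -30, 55) mm in the cradle's frame and axes. 45 degree faces, 16 mm long in x, opening to 28 mm wide 7 mm above this point
- beaker: clear glass beaker, 62 mm across, 82 mm high, standing behind the work; to be left alone; origin at the centre of its underside
- vial: capped glass vial, 27 mm across, 60 mm high, standing behind the work; to be left alone; origin at the centre of its underside
- tape: roll of tape lying flat, 68 mm across, 19 mm high, behind the work; to be left alone; origin at the centre of its underside
- nut: metal compression nut, 20 x 22 mm, 17 mm high, behind the middle of the bench; to be left alone; origin at the centre of its underside

How it is judged (in metres and radians):
On the way, in this order (a step that is already met when the one before it is completed fails the run):
1. the tube is lifted clear of the tray, both ends higher than 30 mm above the bench (height (world z) of each of tube_block, tube_tip above 0.03 m), for 0.1 s.
2. the tube lies on the bare bench, let go and at rest (height (world z) of tube_block below 0.0125 m and height (world z) of tube_tip below 0.0095 m and contact force between the fingers and tube below 0.05 N and linear speed of tube below 0.02 m/s), for 0.2 s.
At the end, for the whole second after the job is handed in: The tube rests in the cradle, let go and still: the block's centre within 10 mm along, 5 mm across and 3 mm in height of its place in the saddle, and the plain end within 5 mm across and 3 mm in height of its place in the V notch (x of tube_block in the frame of cradle_saddle between -0.01 and 0.01 m and y of tube_block in the frame of cradle_saddle between -0.005 and 0.005 m and z of tube_block in the frame of cradle_saddle between -0.003 and 0.003 m and y of tube_tip in the frame of cradle_notch between -0.005 and 0.005 m and z of tube_tip in the frame of cradle_notch between -0.003 and 0.003 m and contact force between the fingers and tube below 0.05 N and linear speed of tube below 0.02 m/s and angular speed of tube below 0.1 rad/s); the robot touches nothing.
It fails at once if the tube is dropped (moves faster than 0.7 m/s while not held) (contact force between the fingers and tube below 0.05 N and linear speed of tube above 0.7 m/s).
It fails at once if a bystander (beaker, vial, tape, nut) is moved more than 30 mm (distance of any of beaker, vial, tape, nut from where it was at the start of the episode above 0.03 m).
It also fails if it takes over 59 s, if anything falls off the work surface, if the arm or the gripper's body presses on something with over 40 N, if the wrist force passes 120 N, or if a joint passes its speed limit or range.

## Working session

There is one attempt and no reset: what is moved stays moved. The work goes in short steps, Python scripts to look and compute and a tool call to move; the robot and the scene stay as the last step left them, time stands still between calls to the robot, and variables do not carry over. Pictures are saved under pics/ and viewed, at most 10 in all, crops included, and the job is handed in when it is done.

Besides the shell and the picture viewer there is one more tool, called after ">>>" as a command line: name --argument value ..., lists and objects as JSON in quotes. move_arm: Moves the arm, as the interface text tells. Its arguments: {"type":"object","properties":{"translation":{"type":"array"},"twist":{"type":"array"},"jaw":{"type":"array"},"force":{"type":"number"}},"required":["translation","twist","jaw"]}

```bash
ls; mkdir -p pics; python3 - <<'E'
from cell import robot
import cv2
s=robot.sense();print(s, robot.grasp_offset)
for n in("scene","top"):
    d=robot.snapshot(n);cv2.imwrite(f"pics/{n}0.png",d["image"]);print(n,d["camera_matrix"],d["k1"],d["camera_from_world"])
E
```

```text
pics
{'time': 0.0, 'qpos': array([ 6.89025693e+01,  2.02610797e+01,  9.36263698e+01, -1.07929136e-03,
        6.61874018e+01, -1.37586695e-01]), 'dq': array([-0.07604609, -0.03474892, -0.02303385, -0.03026684, -0.07738039,
        0.08784358]), 'effort': array([-3.63946318e-03, -5.93844473e+01, -3.34218013e+01,  6.96550962e-02,
        2.32316181e-02, -1.12079531e-04]), 'tcp_pos': array([0.22349648, 0.58344109, 0.40399907]), 'tcp_rot': array([-1.79925147e+02,  8.07096024e-04,  1.59040593e+02]), 'ft_force': array([-0.52419572, -1.02628486, -0.96067322]), 'ft_torque': array([-0.02076725, -0.01893347,  0.01117898]), 'grasp_force': 0.0, 'finger_gap': 0.9969143055445562} 0.1714
scene [[464.84712887   0.         270.5557159 ]
 [  0.         464.84712887 208.83074854]
 [  0.           0.           1.        ]] 0.05055906320716517 [[ 6.68287623e-01 -7.43902495e-01 -8.54800777e-04 -3.78085288e-01]
 [ 5.00176608e-01  4.48484391e-01  7.40732821e-01 -3.39411490e-01]
 [-5.50649629e-01 -4.95450128e-01  6.71799194e-01 -7.28821508e-01]
 [ 0.00000000e+00  0.00000000e+00  0.00000000e+00  1.00000000e+00]]
top [[454.69715576   0.         276.43122268]
 [  0.         454.69715576 215.61090897]
 [  0.           0.           1.        ]] -0.06890717885706292 [[ 0.00618165 -0.99978737  0.01967228 -0.00914533]
 [ 0.9927273   0.00850083  0.12008432 -0.57217019]
 [-0.12022601  0.01878689  0.99256877 -1.29205694]
 [ 0.          0.          0.          1.        ]]
```

View pics/top0.png

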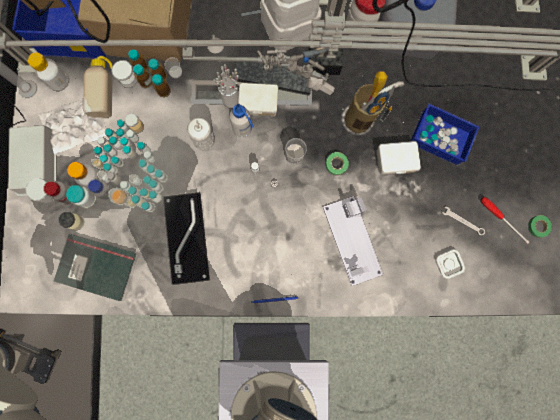

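View pics/scene0.png

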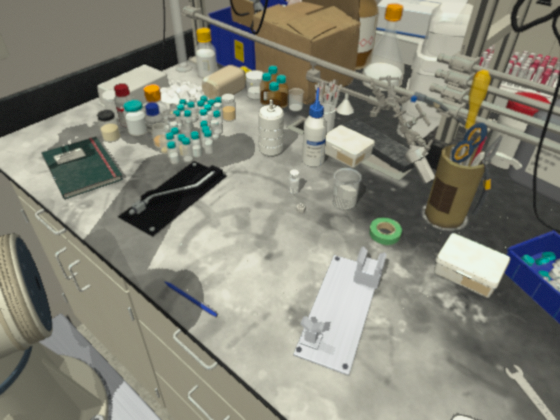

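```bash
cat > h.py <<'E'
import numpy as np, cv2
from scipy.spatial.transform import Rotation as Ro
from scipy.optimize import least_squares
from cell import robot
def shot(name):
    """snapshot with 4x4 world->cam"""
    s=robot.sense(); d=robot.snapshot(name)
    if name=="wrist":
        T=np.eye(4);T[:3,:3]=Ro.from_euler('xyz',s['tcp_rot'],degrees=True).as_matrix();T[:3,3]=s['tcp_pos']
        d["camera_from_world"]=np.linalg.inv(T@d["T_tool_cam"])
    return d
def save(d,fn): np.save(fn,np.array([d["camera_matrix"],d["k1"],d["camera_from_world"]],dtype=object),allow_pickle=True)
def load(fn):
    a=np.load(fn,allow_pickle=True);return dict(camera_matrix=a[0],k1=a[1],camera_from_world=a[2])
def proj(d,P):
    P=np.atleast_2d(P);M=d["camera_from_world"];c=P@M[:3,:3].T+M[:3,3]
    u=np.c_[c[:,0],-c[:,1]]/-c[:,2:]
    u=u*(1+d["k1"]*(u**2).sum(1,keepdims=True));K=d["camera_matrix"]
    return u@K[:2,:2].T+K[:2,2]
def ray(d,px):
    K=d["camera_matrix"];q=np.linalg.solve(K,[px[0],px[1],1])[:2];u=q.copy()
    for _ in range(20):u=q/(1+d["k1"]*(u@u))
    M=d["camera_from_world"];R=M[:3,:3];return -R.T@M[:3,3],R.T@np.array([u[0],-u[1],-1])
def atz(d,px,z):
    o,v=ray(d,px);return o+v*(z-o[2])/v[2]
def tri(obs):
    """obs: [(d,px),...] -> point, residual px"""
    f=lambda P:np.concatenate([proj(d,P)[0]-px for d,px in obs])
    r=least_squares(f,atz(*obs[0],0.02));return r.x,np.abs(r.fun).max()
def fit(obs,z,x0,dz=False):
    """obs: [(d,localpoint,px)] -> pose x,y,yaw(,z) of an upright body"""
    def f(p):
        R=Ro.from_euler('z',p[2]).as_matrix();t=np.array([p[0],p[1],p[3] if dz else z])
        return np.concatenate([proj(d,R@np.array(l)+t)[0]-px for d,l,px in obs])
    r=least_squares(f,list(x0)+([z] if dz else []));return r.x,r.fun.reshape(-1,2)
E
python3 - <<'E'
from h import *
d=shot("top")
for n,px in dict(tl=(165,195),tr=(199,191),br=(209,281),bl=(173,283),blk=(178,270),c_tl=(326,204),c_tr=(359,196),c_br=(382,274),c_bl=(351,283),nut=(275,183),vial=(255,168),beak=(294,150),tape=(337,163)).items(): print(n,atz(d,px,.006).round(3))
E
```

```text
tl [0.635 0.329 0.006]
tr [0.648 0.227 0.006]
br [0.381 0.191 0.006]
bl [0.374 0.296 0.006]
blk [0.412 0.283 0.006]
c_tl [ 0.612 -0.154  0.006]
c_tr [ 0.637 -0.254  0.006]
c_br [ 0.404 -0.319  0.006]
c_bl [ 0.377 -0.227  0.006]
nut [ 0.674 -0.001  0.006]
vial [0.72  0.06  0.006]
beak [ 0.777 -0.058  0.006]
tape [ 0.738 -0.189  0.006]
```

>>> move_arm --translation '[[0.02, -0.027, 0], [0.02, -0.027, 0], [0.02, -0.027, 0], [0.02, -0.027, 0], [0.02, -0.027, 0], [0.02, -0.027, 0], [0.02, -0.027, 0], [0.02, -0.027, 0], [0.02, -0.027, 0], [0.02, -0.027, 0], [0.02, -0.027, 0], [0, 0, 0]]' --twist '[[0, 0, 2.5], [0, 0, 2.5], [0, 0, 2.5], [0, 0, 2.5], [0, 0, 2.5], [0, 0, 2.5], [0, 0, 2.5], [0, 0, 2.5], [0, 0, 2.5], [0, 0, 2.5], [0, 0, 2.5], [0, 0, 0]]' --jaw '[1, 1, 1, 1, 1, 1, 1, 1, 1, 1, 1, 1]'

```text
time: 1.15
tcp_pos: [0.4459, 0.283, 0.4046]
tcp_rot: [-179.9, 0.0, -173.5]
ft_force: [0.2, -0.6, -0.1]
finger_gap: 1.0
grasp_force: 0.0
```

```bash
python3 - <<'E'
from h import *
d=shot("wrist");save(d,"w1.npy");cv2.imwrite("pics/w1.png",d["image"]);print(d["T_tool_cam"].round(3),d["camera_matrix"],d["k1"]);print(robot.sense()['tcp_pos'])
R=Ro.from_euler('z',7.3,degrees=True).as_matrix()
for l in [(-.088,.03,.024),(.132,.056,.006),(-.132,-.056,.006),(.115,-.03,.02)]:print(proj(d,R@l+[.51,.26,0]))
E
```

```text
[[ 0.     0.964  0.265  0.074]
 [ 1.     0.    -0.001 -0.002]
 [-0.001  0.265 -0.964  0.021]
 [ 0.     0.     0.     1.   ]] [[337.51726767   0.         282.04191203]
 [  0.         337.51726767 205.20054836]
 [  0.           0.           1.        ]] 0.014911026105673452
[0.44479874 0.28465582 0.40456929]
[[282.80354521 157.86343975]]
[[305.22429266 327.08177659]]
[[202.59964878 115.87327985]]
[[236.26474509 322.85741919]]
```

View pics/w1.png

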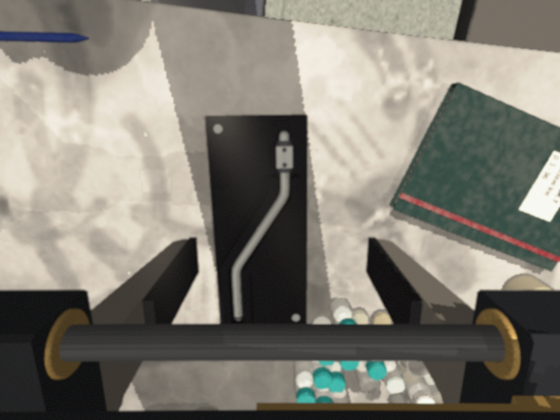

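```bash
python3 - <<'E'
from h import *
d=load("w1.npy")
print(atz(d,(285,156.5),.024))
print(np.degrees(np.arctan2(*(atz(d,(237.5,316),.02)-atz(d,(236,272),.02))[[1,0]])),np.degrees(np.arctan2(*(atz(d,(285.5,193),.02)-atz(d,(284,133),.02))[[1,0]])))
o=[(d,(-.132,-.056,.006),(207,117)),(d,(-.132,.056,.006),(306,115)),(d,(-.088,.03,.024),(285,156.5)),(d,(-.115,.03,.020),(284,134)),(d,(-.045,.03,.018),(285.5,193)),(d,(.045,-.03,.018),(236,270))]
p,r=fit(o,0,(.51,.26,.12));print(p,np.degrees(p[2]),r.round(1))
E
```

```text
[0.41720007 0.28072775 0.024     ]
6.290762234028049 8.079162963232925
[0.50977699 0.26277482 0.13407867] 7.682141949180595 [[-2.6 -0.7]
 [ 2.1 -0.8]
 [-0.1  1.3]
 [ 0.4 -2.4]
 [ 0.   2.7]
 [ 0.2  0.4]]
```

>>> move_arm --translation '[[-0.008, -0.001, -0.03], [-0.008, -0.001, -0.03], [-0.008, 0, -0.03], [0, 0, 0], [0, 0, 0]]' --twist '[[0, 0, 0.4], [0, 0, 0.4], [0, 0, 0.4], [0, 0, 0], [0, 0, 0]]' --jaw '[0.6, 0.4, 0.3, 0.2, 0.2]' --force 60

```text
time: 1.62
tcp_pos: [0.4187, 0.2851, 0.314]
tcp_rot: [-179.9, -0.2, -172.2]
ft_force: [0.7, 0.9, 0.8]
finger_gap: 0.661
grasp_force: 0.0
```

```bash
python3 - <<'E'
from h import *
d=shot("wrist");save(d,"w2.npy");s=robot.sense();print(s['tcp_pos'],s['tcp_rot'])
print(proj(d,[.417,.281,.024]))
im=d["image"]
x,y=proj(d,[.417,.281,.024])[0].astype(int)
x0,y0=max(x-90,0),max(y-60,0);print(x0,y0)
a=cv2.resize(im[y0:y0+150,x0:x0+200],None,fx=4,fy=4,interpolation=cv2.INTER_CUBIC)
cv2.imwrite("pics/w2.png",a)
E
```

```text
[0.41965883 0.28552704 0.31542703] [ 1.79996712e+02 -4.09594430e-03 -1.72237879e+02]
[[279.80544723 204.05967077]]
189 144
```

View pics/w2.png

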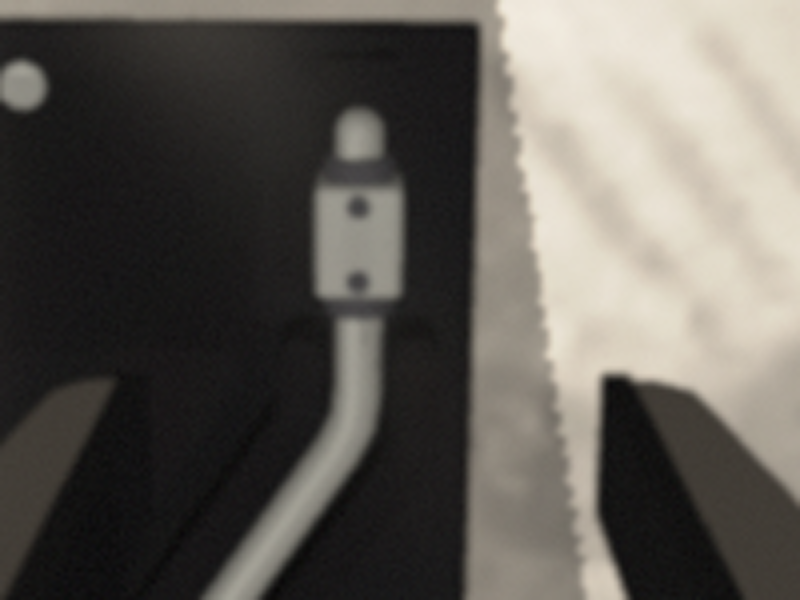

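```bash
python3 - <<'E'
from h import *
d1=load("w1.npy");d2=load("w2.npy")
print(tri([(d1,(285,156.5)),(d2,(278.75,204.5))]),atz(d2,(278.75,204.5),.024))
a=atz(d2,(189+359/4,144+208/4),.024);b=atz(d2,(189+358/4,144+284/4),.024);print(np.degrees(np.arctan2(*(b-a)[[1,0]])))
c=[(315,186),(403,186),(316,298),(402,298)];c=[atz(d2,(189+u/4,144+v/4),.024) for u,v in c]
for i,j in((0,2),(1,3)):print(np.degrees(np.arctan2(*(c[j]-c[i])[[1,0]])),np.linalg.norm(c[j]-c[i]))
print(np.mean(c,0))
E
```

```text
(array([0.41697718, 0.28034386, 0.02589096]), np.float64(0.3229402343786205)) [0.41749106 0.28018673 0.024     ]
6.894528131884687
7.637815738253516 0.02394649860936012
7.616934785335682 0.02394612026931141
[0.4176246  0.28020465 0.024     ]
```

>>> move_arm --translation '[[-0.0025, -0.005, -0.02], [0, 0, -0.03], [0, 0, -0.03], [0, 0, -0.02], [0, 0, -0.012], [0, 0, -0.004], [0, 0, 0], [0, 0, 0]]' --twist '[[0, 0, 0], [0, 0, 0], [0, 0, 0], [0, 0, 0], [0, 0, 0], [0, 0, 0], [0, 0, 0], [0, 0, 0]]' --jaw '[0.2, 0.2, 0.2, 0.2, 0.2, 0.2, 0.2, 0.2]' --force 60

```text
time: 2.33
tcp_pos: [0.418, 0.2804, 0.2001]
tcp_rot: [179.9, 0.1, -172.3]
ft_force: [-0.3, 0.4, -0.2]
finger_gap: 0.598
grasp_force: 0.0
```

>>> move_arm --translation '[[0, 0, 0], [0, 0, 0], [0, 0, 0], [0, 0, 0], [0, 0, 0], [0, 0, 0], [0, 0, 0], [0, 0, 0]]' --twist '[[0, 0, 0], [0, 0, 0], [0, 0, 0], [0, 0, 0], [0, 0, 0], [0, 0, 0], [0, 0, 0], [0, 0, 0]]' --jaw '[-1, -1, -1, -1, -1, -1, -1, -1]' --force 60

```text
time: 3.0
tcp_pos: [0.4171, 0.2797, 0.1988]
tcp_rot: [180.0, 0.0, -172.3]
ft_force: [-0.7, -0.1, 3.5]
finger_gap: 0.193
grasp_force: 60.0
```

>>> move_arm --translation '[[0, 0, 0.005], [0, 0, 0.01], [0, 0, 0.01], [0, 0, 0.015], [0, 0, 0.02], [0, 0, 0.02], [0, 0, 0.02], [0, 0, 0.02], [0, 0, 0.01], [0, 0, 0], [0, 0, 0], [0, 0, 0]]' --twist '[[0, 0, 0], [0, 0, 0], [0, 0, 0], [0, 0, 0], [0, 0, 0], [0, 0, 0], [0, 0, 0], [0, 0, 0], [0, 0, 0], [0, 0, 0], [0, 0, 0], [0, 0, 0]]' --jaw '[-1, -1, -1, -1, -1, -1, -1, -1, -1, -1, -1, -1]'

```text
time: 4.0
tcp_pos: [0.4167, 0.2794, 0.3279]
tcp_rot: [-180.0, -0.1, -172.3]
ft_force: [-0.2, -0.2, -0.7]
finger_gap: 0.191
grasp_force: 60.0
```

```bash
python3 - <<'E'
from h import *
s=robot.sense();print(s['tcp_pos'],s['ft_force'],s['ft_torque'],s['grasp_force'])
a=shot("scene");b=shot("wrist");save(a,"s3.npy");save(b,"w3.npy")
for n,d in(("scene",a),("wrist",b)):
    for l in [(.417,.28,.145),(.417+.203*.991+.06*.133,.28+.203*.133-.06*.991,.145)]: print(n,proj(d,l))
cv2.imwrite("pics/m3.png",np.vstack([cv2.resize(a["image"][100:280,80:400],None,fx=1.75,fy=1.65),b["image"][80:380]])[:600])
E
```

```text
[0.41668197 0.2794086  0.32792043] [-0.17400851 -0.16994497 -0.65275119] [0.02465323 0.02661067 0.04951278] 59.9989378452301
scene [[126.66742303 161.085164  ]]
scene [[209.5327676  127.32794945]]
wrist [[286.64218358 261.82435769]]
wrist [[195.31253867 542.11302038]]
```

View pics/m3.png

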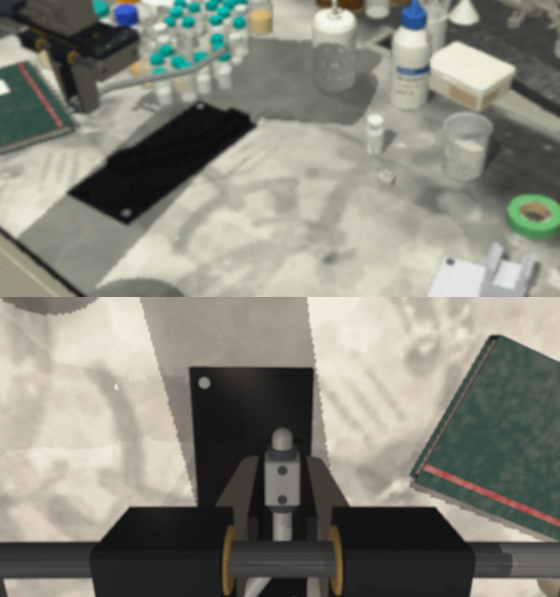

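>>> move_arm --translation '[[-0.0015, -0.01, 0], [-0.002, -0.02, 0], [-0.002, -0.025, 0], [-0.002, -0.025, 0], [-0.002, -0.025, 0], [-0.002, -0.025, 0], [-0.002, -0.025, -0.01], [-0.002, -0.025, -0.02], [-0.002, -0.02, -0.025], [0, -0.005, -0.025], [0, 0, -0.02], [0, 0, 0]]' --twist '[[0, 0, 0], [0, 0, 0], [0, 0, 0], [0, 0, 0], [0, 0, 0], [0, 0, 0], [0, 0, 0], [0, 0, 0], [0, 0, 0], [0, 0, 0], [0, 0, 0], [0, 0, 0]]' --jaw '[-1, -1, -1, -1, -1, -1, -1, -1, -1, -1, -1, -1]'

```text
time: 5.1
tcp_pos: [0.3976, 0.0734, 0.2256]
tcp_rot: [-180.0, -0.4, -172.3]
ft_force: [-1.5, -0.4, -1.1]
finger_gap: 0.192
grasp_force: 60.0
```

>>> move_arm --translation '[[0, 0, -0.015], [0, 0, -0.01], [0, 0, -0.005], [0, 0, -0.003], [0, 0, -0.002], [0, 0, 0], [0, 0, 0]]' --twist '[[0, 0, 0], [0, 0, 0], [0, 0, 0], [0, 0, 0], [0, 0, 0], [0, 0, 0], [0, 0, 0]]' --jaw '[-1, -1, -1, -1, -1, -1, -1]'

```text
time: 5.68
tcp_pos: [0.3997, 0.0747, 0.1941]
tcp_rot: [180.0, 0.0, -172.2]
ft_force: [-0.5, -0.0, -0.4]
finger_gap: 0.191
grasp_force: 60.0
```

>>> move_arm --translation '[[0, 0, -0.001], [0, 0, -0.0005], [0, 0, 0], [0, 0, 0]]' --twist '[[0, 0, 0], [0, 0, 0], [0, 0, 0], [0, 0, 0]]' --jaw '[-1, -1, -1, -1]'

```text
time: 6.02
tcp_pos: [0.3998, 0.0747, 0.1928]
tcp_rot: [180.0, 0.1, -172.3]
ft_force: [-1.7, -0.4, 8.0]
finger_gap: 0.192
grasp_force: 60.0
```

Contact (8 N). Release gently and lift.

>>> move_arm --translation '[[0, 0, 0], [0, 0, 0], [0, 0, 0], [0, 0, 0], [0, 0, 0], [0, 0, 0], [0, 0, 0.01], [0, 0, 0.02], [0, 0, 0.03], [0, 0, 0.03], [0, 0, 0.03], [0, 0, 0]]' --twist '[[0, 0, 0], [0, 0, 0], [0, 0, 0], [0, 0, 0], [0, 0, 0], [0, 0, 0], [0, 0, 0], [0, 0, 0], [0, 0, 0], [0, 0, 0], [0, 0, 0], [0, 0, 0]]' --jaw '[-0.4, -0.3, -0.2, -0.1, 0, 0, 0, 0, 0, 0, 0, 0]' --force 20

```text
time: 7.02
tcp_pos: [0.4012, 0.0749, 0.3167]
tcp_rot: [180.0, 0.4, -172.3]
ft_force: [1.3, 0.6, 0.5]
finger_gap: 0.502
grasp_force: 0.0
```

```bash
python3 - <<'E'
from h import *
s=robot.sense();print(s['tcp_pos'],s['tcp_rot'],s['finger_gap'])
b=shot("wrist");a=shot("top");save(b,"w4.npy");save(a,"t4.npy")
cv2.imwrite("pics/t4_.png",a["image"]);cv2.imwrite("pics/w4_.png",b["image"])
R=Ro.from_euler('z',7.65,degrees=True).as_matrix()
t=np.array([.3998,.0747,0])-R@[-.088,.03,0]
print(t)
for l in [(-.115,.03,.01),(-.088,.03,.018),(-.045,.03,.013),(.045,-.03,.012),(.115,-.03,.01)]:print(proj(a,R@l+t),proj(b,R@l+t))
x,y=215,185
m=np.vstack([cv2.resize(a["image"][y:y+100,x:x+187],None,fx=3,fy=3)[:300,:560],b["image"][80:380]])
cv2.imwrite("pics/m4.png",m)
E
```

```text
[0.40115476 0.07494764 0.31665292] [ 179.98059279    0.42069558 -172.2574992 ] 0.5024600837340097
[0.49101042 0.05668169 0.        ]
[[249.81682226 284.10005158]] [[283.78785659 165.68638376]]
[[248.58602786 274.901558  ]] [[283.74757603 198.83457871]]
[[246.88447535 260.23241131]] [[283.5691962  243.79029443]]
[[263.40932061 227.36944431]] [[221.44077953 329.82540265]]
[[260.5109953  204.21886639]] [[224.83652191 387.5042878 ]]
```

View pics/m4.png

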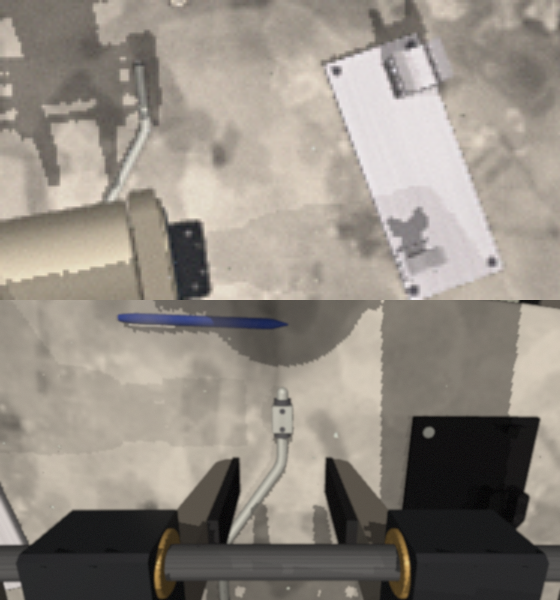

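>>> move_arm --translation '[[0.0125, -0.002, 0], [0.0125, -0.002, 0], [0.0125, -0.002, 0], [0.0125, -0.002, 0], [0.0125, -0.002, 0], [0.0125, -0.0005, 0], [0, 0, 0], [0, 0, 0]]' --twist '[[0, 0, -5.6], [0, 0, -5.6], [0, 0, -5.6], [0, 0, -5.6], [0, 0, -5.6], [0, 0, -5.6], [0, 0, 0], [0, 0, 0]]' --jaw '[0, 0, 0, 0, 0, 0, 0, 0]'

```text
time: 7.78
tcp_pos: [0.4741, 0.064, 0.3106]
tcp_rot: [-179.9, -0.1, 154.3]
ft_force: [-0.1, -1.4, 0.1]
finger_gap: 0.498
grasp_force: 0.0
```

```bash
python3 - <<'E'
from h import *
s=robot.sense();print(s['tcp_pos'],s['tcp_rot'])
b=shot("wrist");save(b,"w5.npy")
R=Ro.from_euler('z',7.65,degrees=True).as_matrix()
t=np.array([.491,.0567,0])
for l in [(-.115,.03,.01),(-.088,.03,.018),(-.045,.03,.013),(-.015,.01,.013),(.045,-.03,.012),(.115,-.03,.01)]:print(proj(b,R@l+t))
x,y=140,50
cv2.imwrite("pics/w5.png",cv2.resize(b["image"][y:y+200,x:x+266],None,fx=3,fy=3,interpolation=cv2.INTER_CUBIC))
E
```

```text
[0.47411124 0.06404818 0.31061279] [-1.79911344e+02 -1.37102180e-01  1.54297194e+02]
[[236.20207438  85.68256945]]
[[255.01601771 115.67347918]]
[[285.25428854 161.01861515]]
[[284.89542249 203.50068734]]
[[284.24140933 280.0821056 ]]
[[324.38570894 334.70346242]]
```

View pics/w5.png

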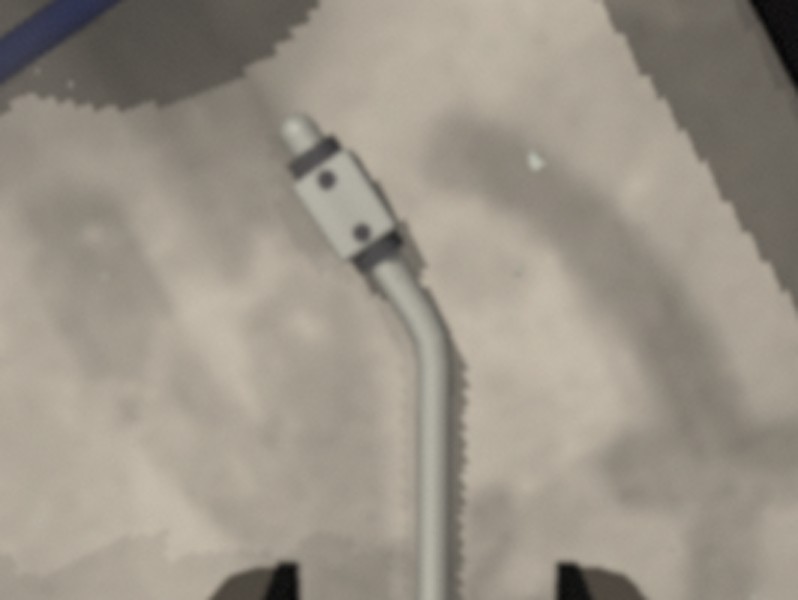

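```bash
python3 - <<'E'
from h import *
d=load("w5.npy")
a=atz(d,(140+326.5/3,50+180.5/3),.018);b=atz(d,(140+362/3,50+232/3),.018);print("yaw",np.degrees(np.arctan2(*(b-a)[[1,0]])),(a+b)/2, "tri",tri([(d,(254.7,118.7)),(load("w4.npy"),(283,197.5))]))
p,q=[atz(d,(140+x/3,50+y/3),.012) for x,y in((432,380),(432,585))];print("slant",np.degrees(np.arctan2(*(q-p)[[1,0]])))
o=[(d,(-.088,.03,.018),(254.7,118.7)),(d,(-.115,.03,.009),(237.5,87.5)),(d,(-.015,.01,.013),(284,204.2))]
p,r=fit(o,0,(.49,.057,.13));print(p,np.degrees(p[2]),r.round(1));R=Ro.from_euler('z',p[2]).as_matrix();print(R@[-.015,.01,0]+[p[0],p[1],0])
E
```

```text
yaw 8.9537917691464 [0.4018146  0.07349159 0.018     ] tri (array([0.40128473, 0.07345878, 0.0092743 ]), np.float64(0.9497963386475021))
slant -25.61330253740685
[0.49217073 0.05523173 0.12327559] 7.06317122279388 [[ 0.5 -1.1]
 [-0.6  0. ]
 [ 0.1  1.2]]
[0.47605493 0.06331139 0.        ]
```

>>> move_arm --translation '[[0.001, -0.001, -0.02], [0, 0, -0.03], [0, 0, -0.03], [0, 0, -0.02], [0, 0, -0.015], [0, 0, -0.005], [0, 0, 0], [0, 0, 0]]' --twist '[[0, 0, 0], [0, 0, 0], [0, 0, 0], [0, 0, 0], [0, 0, 0], [0, 0, 0], [0, 0, 0], [0, 0, 0]]' --jaw '[0, 0, 0, 0, 0, 0, 0, 0]'

```text
time: 8.5
tcp_pos: [0.4748, 0.0632, 0.1921]
tcp_rot: [-180.0, -0.1, 154.3]
ft_force: [0.1, 0.2, -0.3]
finger_gap: 0.501
grasp_force: 0.0
```

>>> move_arm --translation '[[0, 0, 0], [0, 0, 0], [0, 0, 0], [0, 0, 0], [0, 0, 0], [0, 0, 0], [0, 0, 0], [0, 0, 0]]' --twist '[[0, 0, 0], [0, 0, 0], [0, 0, 0], [0, 0, 0], [0, 0, 0], [0, 0, 0], [0, 0, 0], [0, 0, 0]]' --jaw '[-0.3, -0.6, -1, -1, -1, -1, -1, -1]' --force 50

```text
time: 9.17
tcp_pos: [0.4756, 0.0632, 0.1923]
tcp_rot: [180.0, 0.0, 154.1]
ft_force: [-0.5, 1.1, 1.2]
finger_gap: 0.092
grasp_force: 50.0
```

>>> move_arm --translation '[[0, 0, 0], [0, 0, 0], [0, 0, 0], [0, 0, -0.001], [0, 0, -0.001], [0, 0, 0], [0, 0, 0], [0, 0, 0], [0, 0, 0], [0, 0, 0], [0, 0, 0]]' --twist '[[0, 0, 0], [0, 0, 0], [0, 0, 0], [0, 0, 0], [0, 0, 0], [0, 0, 0], [0, 0, 0], [0, 0, 0], [0, 0, 0], [0, 0, 0], [0, 0, 0]]' --jaw '[-0.6, -0.6, -0.6, -0.6, -0.6, -0.8, -1, -1, -1, -1, -1]' --force 50

```text
time: 10.08
tcp_pos: [0.4758, 0.0632, 0.1905]
tcp_rot: [180.0, 0.0, 154.1]
ft_force: [-1.4, 1.4, 5.4]
finger_gap: 0.095
grasp_force: 50.8
```

>>> move_arm --translation '[[0, 0, 0.003], [0, 0, 0.006], [0, 0, 0.01], [0, 0, 0.015], [0, 0, 0.02], [0, 0, 0.02], [0, 0, 0.02], [0, 0, 0.02], [0, 0, 0.02], [0, 0, 0.006], [0, 0, 0], [0, 0, 0]]' --twist '[[0, 0, 0], [0, 0, 0], [0, 0, 0], [0, 0, 0], [0, 0, 0], [0, 0, 0], [0, 0, 0], [0, 0, 0], [0, 0, 0], [0, 0, 0], [0, 0, 0], [0, 0, 0]]' --jaw '[-1, -1, -1, -1, -1, -1, -1, -1, -1, -1, -1, -1]' --force 60

```text
time: 11.08
tcp_pos: [0.4753, 0.0631, 0.3301]
tcp_rot: [180.0, 0.0, 154.1]
ft_force: [-0.6, -0.6, -0.9]
finger_gap: 0.09
grasp_force: 60.0
```

```bash
python3 - <<'E'
from h import *
s=robot.sense();print(s['tcp_pos'],s['tcp_rot'],s['finger_gap'],s['ft_force'])
b=shot("wrist");save(b,"w6.npy");cv2.imwrite("pics/w6_.png",b["image"]);a=shot("top");save(a,"t6.npy");cv2.imwrite("pics/t6_.png",a["image"])
c=shot("scene");save(c,"s6.npy");cv2.imwrite("pics/s6_.png",c["image"])
A=cv2.resize(c["image"][230:380,270:410],(400,429),interpolation=cv2.INTER_CUBIC)
B=cv2.resize(a["image"][180:300,310:400],(400,533),interpolation=cv2.INTER_CUBIC)
C=np.zeros((600,800,3),np.uint8);C[:429,:400]=A;C[:533,400:]=B
C[429:600,:400]=cv2.resize(b["image"][50:220,100:420],(400,171*400//320))[:171]
cv2.imwrite("pics/m6.png",C)
E
```

```text
[0.47530706 0.06311141 0.33013475] [1.79985938e+02 2.15324222e-02 1.54139946e+02] 0.09001913560309077 [-0.5549269  -0.57999068 -0.89763731]
```

View pics/m6.png

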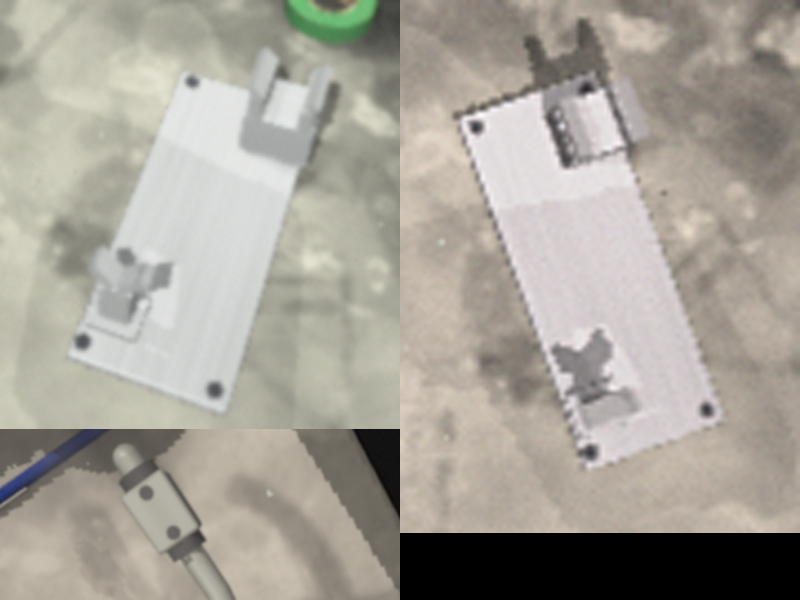

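```bash
python3 - <<'E'
from h import *
t=load("t6.npy");s=load("s6.npy");w=load("w6.npy")
T=lambda x,y:(310+(x-400)/4.4444-.4,180+y/4.4417-.4);S=lambda x,y:(270+x/2.857-.3,230+y/2.86-.3)
o=[(t,(-.125,-.05,.008),T(458,116)),(t,(.125,.05,.008),T(722,420)),(t,(.125,-.05,.008),T(588,470)),
(s,(-.125,-.05,.008),S(185,72)),(s,(.125,-.05,.008),S(68,354)),(s,(.125,.05,.008),S(224,412))]
for oo in (o,o[:3],o[3:]):
  p,r=fit(oo,0,(.507,-.24,np.radians(-163)));print(p[:2],np.degrees(p[2]),r.round(1).tolist())
p,r=fit(o,0,(.507,-.24,np.radians(-163)),True);print(p)
R=Ro.from_euler('z',p[2]).as_matrix();c=np.array([p[0],p[1],0])
print("saddle",R@[-.088,.03,.055]+c,"notch",R@[.088,-.03,.055]+c)
f=lambda l:(lambda a,b:((a-[310,180]+.4)*4.444+[400,0],(b-[270,230]+.3)*2.857))(proj(t,R@l+c)[0],proj(s,R@l+c)[0])
for n,l in dict(cheekA=(-.088,0,.073),cheekB=(-.088,.06,.073),floor=(-.088,.03,.046),vL=(.088,-.044,.062),vR=(.088,-.016,.062)).items():print(n,*f(np.array(l)))
print("block exp",proj(w,[.402,.0735,.1576]),"saw",(228,114.8))
E
```

```text
[ 0.50418829 -0.23391425] -160.64642142195459 [[0.6, 0.3], [1.2, 0.3], [-0.2, 0.3], [-0.2, -0.8], [-0.7, -0.7], [0.6, 0.1]]
[ 0.50503356 -0.2322924 ] -160.5120764842234 [[-0.0, 0.1], [0.7, -0.1], [-0.6, -0.0]]
[ 0.50371848 -0.23462061] -160.73427898885475 [[0.0, -0.5], [-0.7, -0.3], [0.7, 0.5]]
[ 0.50563296 -0.23326981 -2.80397117 -0.00390851]
saddle [ 0.59860225 -0.23242671  0.055     ] notch [ 0.41266367 -0.23411291  0.055     ]
cheekA [564.35406648 130.03547097] [248.78157828  61.92127982]
cheekB [651.26735964 100.25716488] [337.33488086  87.72680503]
floor [599.93314648 120.96492149] [286.88342153 101.22931055]
vL [590.70830213 413.54354892] [100.18148529 253.27510375]
vR [631.62884543 399.05563861] [144.59542977 268.69863707]
block exp [[232.69058783 118.90905768]] saw (228, 114.8)
```

```bash
python3 - <<'E'
from h import *
w=load("w6.npy")
C=np.array([.4753,.0631]);R=Ro.from_euler('z',7.84,degrees=True).as_matrix()[:2,:2]
for z in(.1536,.1576,.1616):
  a=atz(w,(216.8,100.4),z);b=atz(w,(238.4,133.2),z);m=(a+b)/2
  yaw=np.degrees(np.arctan2(*(b-a)[[1,0]]));L=np.linalg.norm(b-a)
  q=R.T@(m[:2]-C)  # block relative to grasp pt in nominal tube axes; nominal (-.073,.020)
  u=np.array([.832,-.555]);n=np.array([.555,.832]);e=q-[-.073,.02]
  print(z,m.round(4),yaw.round(2),L.round(4),q.round(4),"along",(e@u).round(4),"across",(e@n).round(4))
im=cv2.imread("pics/w6_.png");cv2.imwrite("pics/w6c.png",cv2.resize(im[60:210,170:370],None,fx=4,fy=4,interpolation=cv2.INTER_CUBIC))
E
```

```text
0.1536 [0.4001 0.0714 0.1536] 6.68 0.0167 [-0.0733  0.0184] along 0.0006 across -0.0015
0.1576 [0.4004 0.0719 0.1576] 6.68 0.0163 [-0.073  0.019] along 0.0005 across -0.0009
0.1616 [0.4006 0.0725 0.1616] 6.68 0.0158 [-0.0727  0.0195] along 0.0005 across -0.0002
```

View pics/w6c.png

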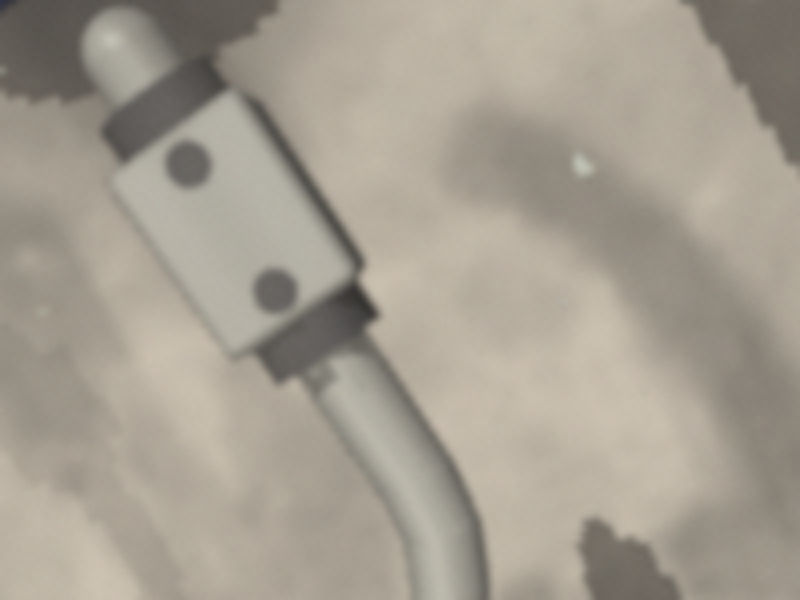

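```bash
python3 - <<'E'
from h import *
w=load("w6.npy")
px=[(113,181),(237,88),(358,268),(236,356)];loc=[(-.012,-.009,0),(-.012,.009,0),(.012,.009,0),(.012,-.009,0)]
o=[(w,l,np.array(p)/4+[169.9,59.9]) for l,p in zip(loc,px)]
p,r=fit(o,.15,(.4,.07,.13),True);print(p,np.degrees(p[2]),r.round(2).tolist())
# target
c=np.array([.5042,-.2339]);th=-160.65
R=Ro.from_euler('z',th,degrees=True).as_matrix()[:2,:2];print("TCP target",R@[-.015,.01]+c, "tool yaw",th+146.3)
E
```

```text
[0.39964963 0.07096478 0.14415301 0.14583114] 8.259359284063676 [[-0.25, 0.06], [0.06, 0.15], [0.22, 0.08], [-0.03, -0.29]]
TCP target [ 0.52166606 -0.23836505] tool yaw -14.349999999999994
```

>>> move_arm --translation '[[0.0019, -0.0125, 0], [0.0019, -0.0125, 0], [0.0019, -0.0125, 0], [0.0019, -0.0125, 0], [0.0019, -0.0125, 0], [0.0019, -0.0125, 0], [0.0019, -0.0125, 0], [0.0019, -0.0125, 0], [0.0019, -0.0125, 0], [0.0019, -0.0125, 0], [0.0019, -0.0125, 0], [0.0019, -0.0125, 0]]' --twist '[[0, 0, -2], [0, 0, -4], [0, 0, -6], [0, 0, -6], [0, 0, -6], [0, 0, -6], [0, 0, -6], [0, 0, -6], [0, 0, -6], [0, 0, -6], [0, 0, -6], [0, 0, -6]]' --jaw '[-1, -1, -1, -1, -1, -1, -1, -1, -1, -1, -1, -1]'

```text
time: 12.23
tcp_pos: [0.4981, -0.0874, 0.3289]
tcp_rot: [-179.9, -0.0, 87.8]
ft_force: [1.5, 0.9, -0.4]
finger_gap: 0.089
grasp_force: 60.0
```

>>> move_arm --translation '[[0.0019, -0.0125, 0], [0.0019, -0.0125, 0], [0.0019, -0.0125, 0], [0.0019, -0.0125, 0], [0.0019, -0.0125, 0], [0.0019, -0.0125, 0], [0.0019, -0.0125, 0], [0.0019, -0.0125, 0], [0.0019, -0.0125, 0], [0.0019, -0.0125, 0], [0.0019, -0.0125, 0], [0.0019, -0.0125, 0]]' --twist '[[0, 0, -6], [0, 0, -6], [0, 0, -6], [0, 0, -6], [0, 0, -6], [0, 0, -6], [0, 0, -6], [0, 0, -6], [0, 0, -6], [0, 0, -6], [0, 0, -6], [0, 0, -6]]' --jaw '[-1, -1, -1, -1, -1, -1, -1, -1, -1, -1, -1, -1]'

```text
time: 13.23
tcp_pos: [0.5209, -0.2374, 0.3288]
tcp_rot: [-179.9, 0.1, 15.8]
ft_force: [1.3, 0.2, -0.7]
finger_gap: 0.09
grasp_force: 60.0
```

>>> move_arm --translation '[[0, 0, 0], [0, 0, -0.01], [0, -0.001, -0.01], [0, -0.001, -0.01], [0, 0, -0.005], [0, 0, 0], [0, 0, 0], [0, 0, 0]]' --twist '[[0, 0, -6], [0, 0, -6], [0, 0, -6], [0, 0, -4], [0, 0, -2.5], [0, 0, 0], [0, 0, 0], [0, 0, 0]]' --jaw '[-1, -1, -1, -1, -1, -1, -1, -1]'

```text
time: 13.9
tcp_pos: [0.5212, -0.2388, 0.2949]
tcp_rot: [-180.0, 0.0, -8.3]
ft_force: [-0.4, 0.7, -0.1]
finger_gap: 0.088
grasp_force: 60.0
```

```bash
python3 - <<'E'
from h import *
s=robot.sense();print(s['tcp_pos'],s['tcp_rot'],s['finger_gap'],s['ft_force'],s['ft_torque'],s['qpos'])
D={n:shot(n) for n in("wrist","top","scene")}
for n,d in D.items(): save(d,f"{n}7.npy");cv2.imwrite(f"pics/{n}7_.png",d["image"])
R=Ro.from_euler('z',-160.65,degrees=True).as_matrix();c=np.array([.5042,-.2339,0]);z=s['tcp_pos'][2]-.1905+.007
for n,d in D.items():
  print(n,[proj(d,R@l+c+[0,0,z])[0].round(1).tolist() for l in[(-.115,.03,0),(-.088,.03,.009),(-.045,.03,0),(.045,-.03,0),(.115,-.03,0)]], [proj(d,R@l+c)[0].round(1).tolist() for l in[(-.088,.03,.046),(.088,-.03,.055)]])
E
```

```text
[ 0.52120561 -0.23884739  0.29490789] [-1.79990473e+02  3.31471172e-02 -8.26361990e+00] 0.08782476929635098 [-0.3554599   0.73465086 -0.09463883] [0.05093812 0.16673171 0.02905377] [-2.47698855e+01  2.30201612e+01  1.05343191e+02 -3.61297850e-04
  5.16711354e+01  7.34939613e+01]
wrist [[213.0, 58.4], [240.6, 114.4], [285.6, 194.2], [265.2, 375.5], [318.6, 459.1]] [[254.2, 113.7], [295.4, 361.6]]
top [[356.0, 194.9], [360.0, 203.6], [364.6, 218.6], [355.5, 256.6], [364.3, 281.0]] [[354.8, 207.3], [356.9, 271.5]]
scene [[378.2, 233.0], [375.7, 239.2], [369.4, 258.6], [322.1, 285.0], [308.6, 317.2]] [[370.0, 265.7], [312.0, 324.1]]
```

>>> move_arm --translation '[[0, 0, 0], [0, 0, 0], [0, 0, 0], [0, 0, 0]]' --twist '[[0, 0, -3], [0, 0, -3], [0, 0, 0], [0, 0, 0]]' --jaw '[-1, -1, -1, -1]'

```text
time: 14.38
tcp_pos: [0.5212, -0.2389, 0.2955]
tcp_rot: [180.0, -0.0, -14.2]
ft_force: [-0.1, 0.0, -0.7]
finger_gap: 0.09
grasp_force: 60.0
```

```bash
python3 - <<'E'
from h import *
s=robot.sense();print(s['tcp_pos'],s['tcp_rot'])
D={n:shot(n) for n in("wrist","scene","top")}
for n,d in D.items(): save(d,f"{n}8.npy");cv2.imwrite(f"pics/{n}8_.png",d["image"])
C=np.zeros((600,800,3),np.uint8);r=lambda im,w,h:cv2.resize(im,(w,h),interpolation=cv2.INTER_CUBIC)
C[:400,:400]=r(D["wrist"]["image"][60:160,190:290],400,400)
C[:600,400:]=r(D["scene"]["image"][210:360,290:390],400,600)
C[400:,:400]=r(D["wrist"]["image"][180:380,80:480],400,200)
cv2.imwrite("pics/m8.png",C)
E
```

```text
[ 0.521224   -0.23888096  0.29548644] [ 1.79993507e+02 -2.79943563e-02 -1.42478113e+01]
```

View pics/m8.png

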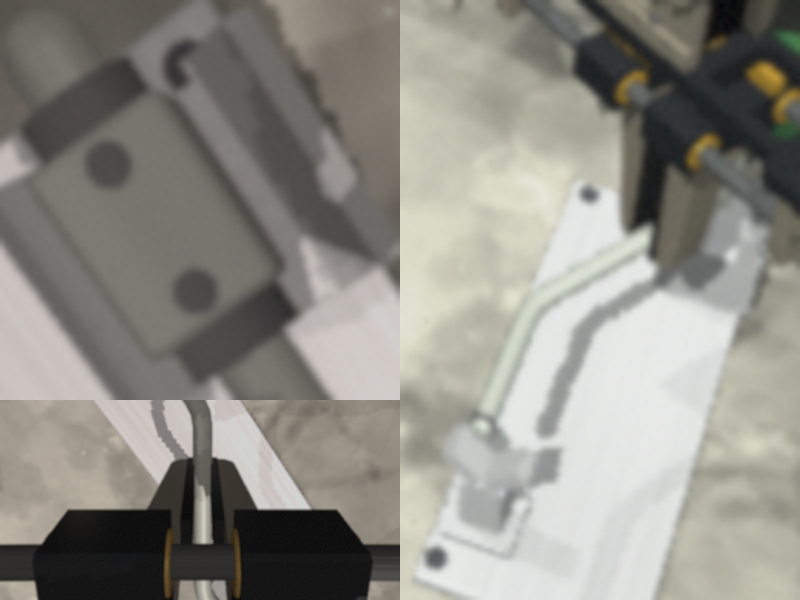

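```bash
python3 - <<'E'
from h import *
w=load("wrist8.npy");sc=load("scene8.npy")
T=np.array([.5212,-.2389]);
for y in(-14.25-146.3,-160.55+2):
  R=Ro.from_euler('z',y,degrees=True).as_matrix();c=np.r_[T-(R@[-.015,.01,0])[:2],.112]
  print("tube",y,[proj(w,R@l+c)[0].round(1).tolist() for l in[(-.045,.03,0),(-.015,.01,0),(.02,-.0133,0),(.045,-.03,0)]],[proj(sc,R@l+c)[0].round(1).tolist() for l in[(.045,-.03,0),(.088,-.03,0),(.115,-.03,0)]])
R=Ro.from_euler('z',-160.65,degrees=True).as_matrix();c=np.array([.5042,-.2339,0])
for n,l in dict(c1=(-.108,.018,.065),c2=(-.068,.018,.065),c3=(-.068,.01,.073),c4=(-.108,.01,.073),d1=(-.108,.042,.065),d2=(-.068,.042,.065),d3=(-.068,.05,.073),d4=(-.108,.05,.073),e=(-.068,.06,.073)).items(): print(n,((proj(w,R@l+c)[0]-[190,60]+.4)*4).round(0))
for n,l in dict(vL=(.096,-.044,.062),vR=(.096,-.016,.062),v=(.096,-.03,.048)).items(): print(n,proj(sc,R@l+c)[0].round(1))
g6=cv2.cvtColor(cv2.imread("pics/s6_.png"),cv2.COLOR_BGR2GRAY);g8=cv2.cvtColor(cv2.imread("pics/scene8_.png"),cv2.COLOR_BGR2GRAY)
print("s6 cols 298..333")
for r in range(312,334):print(r,' '.join(f"{v:3d}" for v in g6[r,298:334]))
print("s8")
for r in range(300,318,2):print(r,' '.join(f"{v:3d}" for v in g8[r,306:330]))
E
```

```text
tube -160.55 [[279.1, 195.3], [279.3, 262.3], [279.5, 332.1], [279.5, 377.3]] [[322.2, 285.2], [314.2, 304.5], [308.9, 317.4]]
tube -158.55 [[276.6, 195.3], [279.3, 262.3], [282.1, 332.0], [283.9, 377.2]] [[323.2, 286.1], [316.1, 305.8], [311.3, 319.0]]
c1 [ 53. 164.]
c2 [210. 390.]
c3 [160. 427.]
c4 [ -4. 195.]
d1 [185.  69.]
d2 [339. 303.]
d3 [383. 275.]
d4 [224.  29.]
e [441. 236.]
vL [303.  322.8]
vR [318.6 328.3]
v [310.3 330.2]
s6 cols 298..333
312 138 140 139 138 138 139 139 135 136 142 150 160 182 204 214 217 215 214 213 215 217 217 215 215 212 214 214 216 215 215 214 212 212 212 213 212
313 137 137 135 135 136 136 134 132 133 140 149 162 192 210 215 216 216 213 214 216 217 216 216 214 214 215 214 216 215 214 213 213 212 213 212 210
314 136 135 135 135 137 136 135 134 134 141 152 175 201 213 215 216 214 212 214 216 217 216 215 212 213 214 216 215 216 214 212 212 211 212 210 210
315 136 135 136 136 134 135 137 144 147 144 158 189 207 210 211 210 208 209 213 217 215 215 214 213 213 215 216 216 213 211 211 211 212 211 210 209
316 133 135 137 135 136 143 151 164 169 160 169 196 2
[... 2813 characters left out ...]

304 180 180 182 185 187 184 182 198 211 210 200 184 185 214 228 230 231 231 231 230 229 224 192 163
306 184 183 185 189 187 180 193 208 211 203 186 181 211 227 230 231 232 231 230 230 227 210 179 156
308 177 179 182 186 185 195 209 213 205 191 182 202 224 230 230 231 231 231 230 227 213 180 157 150
310 163 165 168 172 188 205 212 207 192 181 204 224 230 231 231 231 230 230 229 226 206 175 155 151
312 150 148 146 158 184 202 204 194 178 186 217 229 231 232 230 231 230 228 225 211 176 155 150 152
314 143 136 137 150 160 153 148 157 182 215 228 231 231 231 230 230 229 223 194 164 152 150 152 167
316 175 168 184 202 220 208 167 140 178 207 225 230 231 230 230 229 227 215 179 157 149 149 159 189
```

```bash
cat > ft.py <<'E'
from h import *
w=load("wrist8.npy");sc=load("scene8.npy")
Tq=np.array([.5212,-.2389,.2955]);
def pose(p): # slide, height-dev, pitch(about finger axis), roll(about slant), yaw dev deg
    s,h,pi,ro,ya=p
    Rt=Ro.from_euler('z',-14.25+ya,degrees=True)*Ro.from_euler('xyz',[ro,pi,0],degrees=True)*Ro.from_euler('z',-146.3,degrees=True)
    R=Rt.as_matrix();u=np.array([.832,-.555,0]);g=np.array([-.015,.01,0])+u*s
    return R,Tq+[0,0,-.1835+h]-R@g
cr=np.array([(30,172),(152,92),(280,270),(155,356)])/4+[189.9,59.9]
L=[(-.1,.021,.009),(-.1,.039,.009),(-.076,.039,.009),(-.076,.021,.009)]
def f(p):
    R,c=pose(p);P=lambda d,l:proj(d,R@np.array(l)+c)[0]
    r=[(P(w,(-.088,.03,.009))-[227.5,116.4])/.4]+[(P(w,l)-q)/.7 for l,q in zip(L,cr)]
    r+=[(P(sc,(.113,-.03,0))-[310.5,314])/1.5]
    a,b=P(sc,(.06,-.03,0)),P(sc,(.1,-.03,0));n=np.array([b[1]-a[1],a[0]-b[0]]);n=n/np.linalg.norm(n)
    r+=[np.array([n@(np.array(q)-a) for q in((317,300),(315.3,304),(312.7,310))])/1.2]
    r+=[np.array(p)/[.003,.002,8,8,.7]]
    return np.concatenate(r)
r=least_squares(f,[0]*5,x_scale=[.001,.001,1,1,1]);print(r.x.round(4),np.sqrt(np.diag(np.linalg.inv(r.jac.T@r.jac))).round(4));print(r.fun.round(1))
R,c=pose(r.x);print("block",R@[-.088,.03,0]+c,"tip",R@[.115,-.03,0]+c,"notchpt",R@[.088,-.03,0]+c)
E
python3 ft.py
```

```text
[ 1.5000e-03 -2.4000e-03  5.8740e+00  5.3346e+00  3.7480e-01] [1.0000e-04 1.3000e-03 1.4392e+00 2.9331e+00 4.1230e-01]
[ 1.6 -0.7 -1.5  2.5  1.4 -1.2 -1.2 -0.3 -1.7  0.2  0.2 -0.4  0.5  0.4
  0.4  0.5 -1.2  0.7  0.7  0.5]
block [ 0.59791199 -0.23337388  0.1043319 ] tip [ 0.38711066 -0.24562394  0.1192227 ] notchpt [ 0.41251881 -0.23653593  0.11830932]
```

>>> move_arm --translation '[[0, 0, -0.01], [0, 0, -0.012], [0, 0, -0.01], [0, 0, -0.006], [0, 0, -0.003], [0, 0, 0], [0, 0, 0]]' --twist '[[0, 0, -0.5], [0, 0, 0], [0, 0, 0], [0, 0, 0], [0, 0, 0], [0, 0, 0], [0, 0, 0]]' --jaw '[-1, -1, -1, -1, -1, -1, -1]'

```text
time: 15.12
tcp_pos: [0.5211, -0.2388, 0.2538]
tcp_rot: [-180.0, 0.1, -14.9]
ft_force: [0.6, 1.0, -1.3]
finger_gap: 0.09
grasp_force: 60.0
```

```bash
python3 - <<'E'
from h import *
s=robot.sense();print(s['tcp_pos'],s['tcp_rot'],s['ft_force'],s['ft_torque'])
E
```

```text
[ 0.52108831 -0.23878119  0.25381858] [-1.79986419e+02  5.36121379e-02 -1.48524434e+01] [ 0.60170013  1.00772529 -1.27071693] [0.14371561 0.27963542 0.07840901]
```

>>> move_arm --translation '[[0, 0, -0.002], [0, 0, -0.002], [0, 0, -0.002], [0, 0, 0], [0, 0, 0]]' --twist '[[0, 0, 0], [0, 0, 0], [0, 0, 0], [0, 0, 0], [0, 0, 0]]' --jaw '[-1, -1, -1, -1, -1]'

```text
time: 15.53
tcp_pos: [0.5212, -0.2389, 0.2483]
tcp_rot: [180.0, -0.0, -14.9]
ft_force: [-0.4, 0.8, -1.3]
finger_gap: 0.094
grasp_force: 60.0
```

```bash
python3 - <<'E'
from h import *
s=robot.sense();print(s['tcp_pos'],s['tcp_rot'],s['ft_force'],s['ft_torque'])
E
```

```text
[ 0.52121054 -0.23888883  0.24825494] [ 1.79996611e+02 -1.30334506e-02 -1.48596787e+01] [-0.35778858  0.80701731 -1.30458878] [0.13967045 0.1481081  0.04150657]
```

>>> move_arm --translation '[[0, 0, -0.001], [0, 0, -0.001], [0, 0, -0.001], [0, 0, 0], [0, 0, 0]]' --twist '[[0, 0, 0], [0, 0, 0], [0, 0, 0], [0, 0, 0], [0, 0, 0]]' --jaw '[-1, -1, -1, -1, -1]'

```text
time: 15.95
tcp_pos: [0.5212, -0.2389, 0.2451]
tcp_rot: [180.0, 0.0, -14.9]
ft_force: [-0.1, 0.8, -0.7]
finger_gap: 0.083
grasp_force: 60.0
```

```bash
python3 - <<'E'
from h import *
s=robot.sense();print(s['tcp_pos'],s['ft_force'],s['ft_torque'])
E
```

```text
[ 0.52117189 -0.23887951  0.24510325] [-0.10497677  0.77776258 -0.70655403] [0.06764003 0.20402108 0.08740001]
```

>>> move_arm --translation '[[0, 0, -0.001], [0, 0, -0.001], [0, 0, 0], [0, 0, 0]]' --twist '[[0, 0, 0], [0, 0, 0], [0, 0, 0], [0, 0, 0]]' --jaw '[-1, -1, -1, -1]'

```text
time: 16.28
tcp_pos: [0.5212, -0.2389, 0.2431]
tcp_rot: [180.0, 0.0, -14.9]
ft_force: [0.1, 1.6, -1.3]
finger_gap: 0.089
grasp_force: 60.0
```

```bash
python3 - <<'E'
from h import *
s=robot.sense();print(s['tcp_pos'],s['ft_force'],s['ft_torque'])
d=shot("wrist");save(d,"w9.npy");cv2.imwrite("pics/w9_.png",d["image"])
d=shot("scene");save(d,"s9.npy");cv2.imwrite("pics/s9_.png",d["image"])
g=cv2.cvtColor(d["image"],cv2.COLOR_BGR2GRAY)
print("cols 298..327")
for r in range(300,334,1):print(r,' '.join(f"{v:3d}" for v in g[r,298:328]))
E
```

```text
[ 0.52116534 -0.23886262  0.24312316] [ 0.12013628  1.60556294 -1.27930826] [0.1301532  0.20409101 0.1030917 ]
cols 298..327
300 180 182 183 183 180 178 176 175 175 174 175 174 173 178 181 184 187 207 224 230 231 228 225 215 202 200 206 213 217 219
301 176 180 181 179 176 174 173 172 174 173 175 175 178 181 184 188 192 217 227 230 230 226 218 205 202 209 214 217 216 211
302 177 179 182 180 176 174 173 174 174 173 174 178 180 185 189 196 208 223 230 229 225 219 208 207 210 215 217 212 200 187
303 179 181 185 183 180 178 176 176 175 175 177 179 186 190 194 201 218 227 230 226 215 204 206 210 213 214 207 194 177 160
304 179 182 184 187 185 183 178 178 179 178 179 183 189 194 197 206 222 228 228 219 202 202 209 210 209 202 187 173 159 148
305 180 179 181 185 188 187 187 183 181 180 182 186 189 196 199 211 223 229 225 210 199 206 210 206 194 181 168 162 153 148
306 175 174 178 184 186 188 187 185 183 183 183 187 191 195 202 219 227 228 220 204 203 209 208 197 183 176 167 157 151 149
307 173 170 171 177 180 180 183 182 181 180 185 188 191 194 208 224 229 225 210 201 206 210 201 187 179 192
[... 2540 characters left out ...]
 180 200 210 206 191 164 147 164 176 179 180 187 193 194 181 161 149 147 146 143
329 181 177 174 174 178 193 207 196 180 170 186 205 208 202 181 148 143 163 173 174 174 178 187 185 171 155 148 149 150 148
330 179 174 170 170 175 197 212 201 186 175 191 204 205 193 168 140 151 164 169 168 169 170 175 176 163 155 156 167 174 170
331 178 171 169 172 184 199 204 186 162 154 172 186 189 181 153 134 153 168 165 162 162 161 165 174 169 170 184 202 210 205
332 184 176 168 175 199 210 199 168 139 133 138 144 154 152 132 125 159 177 159 146 146 150 159 178 189 204 216 220 221 218
333 189 181 173 179 206 218 200 161 154 168 171 151 129 121 111 118 156 180 154 130 135 146 158 176 194 216 223 222 220 215
```

>>> move_arm --translation '[[0, 0, -0.001], [0, 0, -0.001], [0, 0, 0], [0, 0, 0]]' --twist '[[0, 0, 0], [0, 0, 0], [0, 0, 0], [0, 0, 0]]' --jaw '[-1, -1, -1, -1]'

```text
time: 16.72
tcp_pos: [0.5212, -0.2388, 0.2411]
tcp_rot: [180.0, 0.0, -14.9]
ft_force: [-0.5, 2.2, -1.6]
finger_gap: 0.088
grasp_force: 60.0
```

```bash
python3 - <<'E'
from h import *
s=robot.sense();print(s['tcp_pos'],s['ft_force'],s['ft_torque'])
E
```

```text
[ 0.52117064 -0.23882699  0.24113003] [-0.50210056  2.24992233 -1.55441029] [ 0.12505353  0.16168315 -0.0371582 ]
```

>>> move_arm --translation '[[0, 0, -0.001], [0, 0, -0.0005], [0, 0, 0], [0, 0, 0]]' --twist '[[0, 0, 0], [0, 0, 0], [0, 0, 0], [0, 0, 0]]' --jaw '[-1, -1, -1, -1]'

```text
time: 17.05
tcp_pos: [0.5212, -0.2388, 0.2396]
tcp_rot: [-180.0, 0.0, -14.9]
ft_force: [0.1, 1.1, -0.8]
finger_gap: 0.091
grasp_force: 60.0
```

```bash
python3 - <<'E'
from h import *
s=robot.sense();print(s['tcp_pos'],s['ft_force'],s['ft_torque'])
E
```

```text
[ 0.52116262 -0.23879589  0.239639  ] [ 0.1063601   1.10467218 -0.8273251 ] [0.26980128 0.1929974  0.00505988]
```

>>> move_arm --translation '[[0, 0, -0.001], [0, 0, 0], [0, 0, 0]]' --twist '[[0, 0, 0], [0, 0, 0], [0, 0, 0]]' --jaw '[-1, -1, -1]'

```text
time: 17.3
tcp_pos: [0.5211, -0.2388, 0.2386]
tcp_rot: [-180.0, 0.0, -14.9]
ft_force: [-0.9, 2.5, 0.3]
finger_gap: 0.088
grasp_force: 60.0
```

```bash
python3 - <<'E'
from h import *
s=robot.sense();print(s['tcp_pos'],s['ft_force'],s['ft_torque'])
E
```

```text
[ 0.52112684 -0.23877878  0.23862117] [-0.92502469  2.45006087  0.28119343] [0.34818716 0.27798232 0.06187001]
```

>>> move_arm --translation '[[0, 0, -0.001], [0, 0, 0], [0, 0, 0]]' --twist '[[0, 0, 0], [0, 0, 0], [0, 0, 0]]' --jaw '[-1, -1, -1]'

```text
time: 17.55
tcp_pos: [0.5212, -0.2387, 0.2381]
tcp_rot: [-180.0, 0.0, -14.9]
ft_force: [-0.8, 4.3, 5.6]
finger_gap: 0.084
grasp_force: 60.0
```

```bash
python3 - <<'E'
from h import *
s=robot.sense();print(s['tcp_pos'],s['ft_force'],s['ft_torque'])
E
```

```text
[ 0.52116019 -0.23871699  0.23809044] [-0.82961023  4.264532    5.59319286] [ 0.65181386  0.61975111 -0.05846659]
```

>>> move_arm --translation '[[0, 0.001, 0], [0, 0, 0], [0, 0, 0], [0, 0, 0], [0, 0, 0], [0, 0, 0], [0, 0, 0], [0, 0, 0], [0, 0, 0]]' --twist '[[0, 0, 0], [0, 0, 0], [0, 0, 0], [0, 0, 0], [0, 0, 0], [0, 0, 0], [0, 0, 0], [0, 0, 0], [0, 0, 0]]' --jaw '[-1, -1, -1, -0.75, -0.7, -0.6, -0.5, -0.4, -0.3]' --force 10

```text
time: 18.3
tcp_pos: [0.5211, -0.2378, 0.2376]
tcp_rot: [-180.0, 0.0, -14.9]
ft_force: [0.4, -0.3, 0.0]
finger_gap: 0.348
grasp_force: 0.0
```

```bash
cat > look.py <<'E'
import sys
from h import *
s=robot.sense();print(s['tcp_pos'],s['ft_force'],s['ft_torque'],s['finger_gap'],s['grasp_force'])
d=shot("scene");cv2.imwrite("pics/sA_.png",d["image"]);save(d,"sA.npy");w=shot("wrist");cv2.imwrite("pics/wA_.png",w["image"]);save(w,"wA.npy")
g=cv2.cvtColor(d["image"],cv2.COLOR_BGR2GRAY)
R=Ro.from_euler('z',-160.65,degrees=True).as_matrix();c=np.array([.5042,-.2339,0])
for l in[(.06,-.03,.055),(.088,-.03,.055),(.115,-.03,.055)]:print("scene",proj(d,R@l+c)[0].round(1))
for l in[(-.096,.03,.064),(-.08,.03,.064)]:print("wrist screws",proj(w,R@l+c)[0].round(1))
for r in range(310,340,2):print(r,' '.join(f"{v:3d}" for v in g[r,300:326]))
# screws: dark blobs near block
gw=cv2.cvtColor(w["image"],cv2.COLOR_BGR2GRAY);x,y=proj(w,R@[-.088,.03,.064]+c)[0].astype(int)
print(x,y)
for r in range(y-30,y+32,2):print(r,' '.join(f"{v:3d}" for v in gw[r,x-34:x+34:2]))
E
python3 look.py
```

```text
[ 0.52113822 -0.23784396  0.23760316] [ 0.44227048 -0.29906673  0.03014135] [0.02617228 0.17663431 0.02558679] 0.34811683437199914 0.0
scene [317.2 311.5]
scene [312.  324.1]
scene [306.9 336.9]
wrist screws [212.5 104.2]
wrist screws [234.5 135.4]
310 158 157 156 157 158 160 160 165 173 182 195 213 226 227 219 201 202 209 205 192 183 197 197 172 153 151
312 152 153 151 151 150 147 149 156 164 176 201 222 227 218 196 197 207 207 194 177 180 187 170 153 151 150
314 149 148 148 148 147 146 146 154 168 193 219 227 222 197 194 206 207 198 181 179 183 168 152 150 153 163
316 150 149 150 158 166 172 175 169 182 214 223 212 200 196 205 208 199 186 188 200 177 155 151 150 161 191
318 154 156 164 178 184 192 196 196 204 215 198 172 180 200 208 203 185 172 182 174 158 151 150 153 168 203
320 165 172 180 185 192 198 197 198 197 194 180 180 198 208 204 188 163 148 148 149 151 153 158 180 207 221
322 160 176 183 187 195 200 200 198 197 189 185 197 208 206 191 170 161 165 171 174 178 181 181 182 189 177
324 156 167 173 177 188 196 197 198 189 182 195 208 207 194 173 157 171 179 181 183 187 189 193
[... 4410 characters left out ...]

141 120 120 119 118 119 118 120 128 114  88  89  90  91  96 111 132 137 116 122 125 126 126 124 120 113 101  85  73  69  70  68  69  66  62
143 120 121 119 117 120 119 117 122 128 106  88  88  90  91  98 124 164 136 116 124 126 125 122 111  97  81  72  71  70  69  69  69  66  66
145 120 122 121 119 119 119 118 118 124 125  98  88  88  89  91 106 155 159 120 119 123 118 106  88  74  70  70  71  69  72  70  69  72  89
147 122 121 121 120 118 119 120 117 118 126 122  94  87  89  92  95 135 173 153 117 112 116 109  71  69  69  71  71  71  71  70  78 100 116
149 121 122 122 120 119 119 119 119 118 119 129 111  90  90  90  90 107 149 156 153 143 159 155  97  69  68  69  71  70  74  91 111 122 124
```

>>> move_arm --translation '[[0, 0, 0.005], [0, 0, 0.01], [0, 0, 0.015], [0, 0, 0.02], [0, 0, 0.02], [0, 0, 0], [0, 0, 0]]' --twist '[[0, 0, 0], [0, 0, 0], [0, 0, 0], [0, 0, 0], [0, 0, 0], [0, 0, 0], [0, 0, 0]]' --jaw '[-0.3, -0.3, -0.3, -0.3, -0.3, -0.3, -0.3]'

```text
time: 18.98
tcp_pos: [0.5216, -0.238, 0.3094]
tcp_rot: [180.0, -0.2, -14.9]
ft_force: [0.1, 0.9, -0.3]
finger_gap: 0.351
grasp_force: 0.0
```

```bash
cat > scr.py <<'E'
from h import *
def screws(d,img,z=.064):
    """two dark round blobs on the block's top, centroids"""
    R=Ro.from_euler('z',-160.65,degrees=True).as_matrix();c=np.array([.5042,-.2339,0])
    P=[proj(d,R@np.array(l)+c)[0] for l in[(-.1,.021,z),(-.1,.039,z),(-.076,.039,z),(-.076,.021,z)]]
    g=cv2.cvtColor(img,cv2.COLOR_BGR2GRAY);ctr=np.mean(P,0);out=[]
    x,y=ctr.astype(int);H=32;sub=g[max(y-H,0):y+H,x-H:x+H]
    for t in range(75,215,3):
        n,lab,st,cen=cv2.connectedComponentsWithStats((sub<t).astype(np.uint8),connectivity=4)
        for k in range(1,n):
            X,Y,W,Hh,A=st[k]
            if 8<A<140 and .7<W/Hh<1.4 and A>.65*W*Hh and 0<X and X+W<2*H: out.append((t,A,(cen[k]+[x-H,max(y-H,0)]).round(2).tolist()))
    return ctr.round(1),out
if __name__=="__main__":
    import sys
    n=sys.argv[1];s=robot.sense();print(s['tcp_pos'],s['tcp_rot'])
    d=shot("wrist");save(d,n+".npy");cv2.imwrite(f"pics/{n}_.png",d["image"])
    c,o=screws(d,d["image"]);print(c);[print(*q) for q in o[::2]]
E
python3 scr.py wB; python3 - <<'E'
from scr import *
c,o=screws(load("wA.npy"),cv2.imread("pics/wA_.png"));print(c);[print(*q) for q in o[::3]]
E
```

```text
[ 0.52157965 -0.23804613  0.30940732] [179.96819015  -0.18342338 -14.85764956]
[242.  119.4]
75 25 [237.44, 106.4]
78 29 [237.55, 106.31]
81 32 [237.5, 106.5]
84 33 [237.42, 106.42]
87 35 [237.37, 106.23]
90 42 [237.52, 106.33]
93 48 [237.38, 106.4]
[223.5 119.4]
75 55 [216.69, 100.62]
78 64 [238.27, 131.88]
84 79 [216.65, 100.57]
87 80 [238.34, 132.01]
93 95 [216.72, 100.76]
96 96 [238.29, 132.04]
102 115 [216.63, 100.55]
```

```bash
python3 - <<'E'
from scr import *
a,b=load("wA.npy"),load("wB.npy")
P,r=tri([(a,(216.67,100.6)),(b,(237.45,106.35))]);print(P,r)
R=Ro.from_euler('z',-160.65,degrees=True).as_matrix();print("local",R.T@(P-[.5042,-.2339,0]))
for z in(.060,.064,.068):
  print(z,[(R.T@(atz(d,p,z)-[.5042,-.2339,0])).round(4).tolist() for d,p in((a,(216.67,100.6)),(a,(238.3,132)),(b,(237.45,106.35)))])
img=cv2.imread("pics/wB_.png");g=cv2.cvtColor(img,cv2.COLOR_BGR2GRAY)
for y in range(94,146,2):print(y,' '.join(f"{v:3d}" for v in g[y,222:278:2]))
E
```

```text
[ 0.60581081 -0.23231436  0.06227548] 0.07740286856527234
local [-0.09639642  0.03217144  0.06227548]
0.06 [[-0.0967, 0.0318, 0.06], [-0.0803, 0.0317, 0.06], [-0.0966, 0.032, 0.06]]
0.064 [[-0.0962, 0.0324, 0.064], [-0.0802, 0.0323, 0.064], [-0.0963, 0.0324, 0.064]]
0.068 [[-0.0956, 0.0329, 0.068], [-0.0801, 0.0328, 0.068], [-0.0959, 0.0327, 0.068]]
94 101  98 109 111  95  74  64  61  56  52  56  88 107 115 103  95  96  95  95  94  97 109 112 112 110  90  90 115
96 115  96  93  83  69  66  66  64  60  65  93 108 103 105 112  98  97  96  95  94  94 101 111 113 111 104  86 112
98 124 100  75  69  68  67  67  66  80  99 116 118 114  99 109 110  96  97  94  95  94  95 104 111 111 112 100 106
100 131  84  70  67  69  68  72  88 108 117 119 119 119 109 100 112 103  97  95  95  94  93  96 107 111 111 109 106
102 135  82  70  68  69  78  94  98 105 115 119 118 119 116 103 101 113  99  96  94  95  94  92 100 110 112 113 106
104 161 117  71  73  90 107  96  73  72  88 115 119 120 119 113  97 106 107  97  95  93  94  93  94 104 111 111 111
106 168 149  98  99 114 115  89  68  65  71 108 119 120
[... 1564 characters left out ...]
 138
134 154 154 156 162 126 103 105 121 154 155 166 175 176 176 156 104  77  64  62  60  56  53  62  94 120 155 175 182
136 154 153 152 161 159 119 101 109 148 167 154 169 175 169 142  89  69  62  62  61  63  74  87 112 164 186 187 187
138 155 154 153 154 164 151 106 103 136 168 161 160 164 133  90  79  74  66  63  72  92 106 102 113 167 187 188 188
140 157 155 154 153 155 165 137 102 112 148 163 166 163 139  83  78  76  68  81 106 117 115 106  99 131 179 191 193
142 155 157 155 154 154 157 163 123 102 110 141 171 173 166 124  79  91  86  98 116 118 118 113 102 103 156 198 203
144 156 157 155 153 154 153 161 159 113 101 119 165 174 176 162 133 153 128  99 110 116 117 112 104  97 118 181 203
```

>>> move_arm --translation '[[0, 0, 0.03], [0, 0, 0.03], [0, 0, 0], [0, 0, 0]]' --twist '[[0, 0, 0], [0, 0, 0], [0, 0, 0], [0, 0, 0]]' --jaw '[-0.3, -0.3, -0.3, -0.3]'

```text
time: 19.37
tcp_pos: [0.5214, -0.238, 0.3683]
tcp_rot: [180.0, -0.1, -14.9]
ft_force: [-0.7, 0.8, -0.5]
finger_gap: 0.352
grasp_force: 0.0
```

```bash
python3 -c "
from cell import robot
print(robot.hand_in())"
```

```text
the job is handed in; nothing more can be done
None
```

I handed the job in at about 19.4 s, but the hand-in returned no verdict. The tube was laid on the bench, re-gripped and released in the cradle; wrist-camera measurements put the block down within about 2 mm of its place, and the plain end lines up with the V notch in the scene camera, though I didn't measure its height directly.

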